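# Washed tumblers onto the drying pegs

### The arm

A 6-joint arm with a two-finger parallel gripper is mounted at the origin on a cart in front of the work surface, level with it; the furniture and walls round the work are solid. World frame = base frame: x ahead of the robot, y to its left, z up, the work surface at z = 0. Lengths are in m, angles in degrees, forces in N, time in s.
With the tool pointing down it reaches from about 0.35 to 0.875 m from the base axis. Payload 4.2 kg.
Tool frame: the origin (TCP) lies where the fingers leave the gripper's body, on its centre line; the fingertips stand ahead of it and the grasp point (between the pads) lies 51 mm ahead of it (ctrl.tcp_to_tips is the z of the fingertips in the tool frame, in m); z points along the fingers, y is the line along which they close (so a half turn about z gives the same grasp; the last joint's range is limited). The gripper opens to 87 mm and grips with 3 to 60 N. Pads are 19 mm wide; open, the fingers measure 117 mm over their backs; the gripper's body (75 mm by 190 mm) begins 51 mm behind the grasp point.
Start: joints at [14.817, 22.042, 0.453, 0, -68.411, -14.817], TCP at [0.625, 0, 0.292] pointing down, gripper open.
Joint ranges: [-179.83, 179.83], [-69.29, 118.12], [-61.27, 80.66], [-181.25, 117.63], [-171.15, -9.14], [-177.46, 177.46]. Speed limits (degrees/s): [159.86, 159.86, 180, 180, 180, 180].

### API

Orientations are given as a 3x3 rotation matrix whose columns are the frame's x, y, z axes.
In Python, from rig import ctrl gives the robot as it stands.
- The arm moves only by the shell command python3 -m creep 'ROWS'. ROWS is JSON, a list of rows, each a list of 3 entries, a list of its own where there are three numbers: the shift along the tool's x, y, z in m, then the turn, a rotation vector about the tool's x, y, z in rad, then the opening, from 0 (shut) to 1 (fully open). In form: [[[dx, dy, dz], [rx, ry, rz], gripper], ...]. A call has 1 to 5 rows; each row is the pose to reach, as a shift and turn from the pose commanded when the call began, along the tool's axes at that moment; what a row does not reach only later rows make up. A row lasts 1/8 s, in which the tool goes at most 62.5 mm and 10.7 degrees, less where a joint would pass 70% of its speed; a pose out of reach is approached as far as the arm can. A call with a gripper value outside its range is refused whole. The fingers move at their own pace and stop on an object; the grip force is fixed at half the most. Time passes only in rows, so rows that repeat a pose let the fingers close. It gives the time, the measured TCP pose, the force, the opening and the grip force at its end, in the units of the state.
- ctrl.get_state(): the state, without advancing time (a new reading comes with each control period).
- ctrl.grab_frame(name): name is "scene" or "side" or "wrist"; returns the picture (420x560x3 uint8, blue, green, red); there is no depth.
- ctrl.get_calibration(name): a dict with "camera_matrix" (3x3 intrinsics, pixels), "camera_from_world" (4x4, takes a point from world to camera coordinates). Camera axes: x right, y down, z forward; pixel columns grow to the right and rows downward; lengths in m; the calibration is good to about 2 mm. A picture is of the moment at which its call begins: read the wrist's pose just before it. get_calibration takes no time and is no camera call; for the wrist camera it gives the pose at the moment of the call.
- ctrl.finish_job(): hands the job in; it is judged then, once.
The state is a dict: "clock": time; "joints": joint angles; "joint_velocities": joint speeds; "joint_efforts": joint torques, N m; "eef_pos": TCP position; "ee_rot": TCP orientation; "ft_force": force on the tool from outside, world axes, zero at the start; "moment": the same for the moment, N m; "width": finger opening in m; "gripper_force": force on a finger pad.
Only numpy, scipy, OpenCV 4.12 (cv2) and the standard library are available. Lean on these libraries where they do the work, as an engineer would, in place of code of your own. Each camera call takes 0.05 s, during which the arm holds its last target. There are 200 camera calls.

### The job

Two washed steel tumblers, a tall one and a short one, lie on the worktop. Put both to dry in the divided drying tray, upside down over a peg each, one to a cell: the tall one over the tall peg, the short one over the short peg that is still free, each resting squarely with its rim down on the tray floor. Lower them gently rather than dropping them, and leave the tumbler already drying and the other things on the worktop where they stand.

Things in the scene. Friction and masses are not known exactly. Their poses are not given: they have to be found in the camera images.
- tall_tumbler: Eight-sided straight steel tumbler, hollow, open at one end (wall 3 mm, bottom 5 mm), lying on a flat, so that two flats stand upright at its sides. Origin: middle of its axis, halfway along; x points along the axis out of the mouth (level at the start), z then up. Tall one: 125 mm long, 56 mm across flats, 50 mm clear inside, 120 mm deep inside, 0.11 to 0.22 kg.
- tall_tumbler_rim (a point): Centre of the tall tumbler's mouth, on its axis, 62.5 mm from its origin towards +x.
- tall_tumbler_base (a point): Centre of the outside of the tall tumbler's bottom, 62.5 mm from its origin towards -x.
- short_tumbler: Eight-sided straight steel tumbler, hollow, open at one end (wall 3 mm, bottom 5 mm), lying on a flat, so that two flats stand upright at its sides. Origin: middle of its axis, halfway along; x points along the axis out of the mouth (level at the start), z then up. Short one: 85 mm long, 62 mm across flats, 56 mm clear inside, 80 mm deep inside, 0.11 to 0.22 kg.
- short_tumbler_rim (a point): Centre of the short tumbler's mouth, on its axis, 42.5 mm from its origin towards +x.
- short_tumbler_base (a point): Centre of the outside of the short tumbler's bottom, 42.5 mm from its origin towards -x.
- tray: Grey plastic drying tray, fixed, 130 mm (x) by 390 mm (y), floor 8 mm thick; outer walls and two dividers, 5 mm thick, reach 20 mm above the worktop and make three cells in a row along y, 125 mm centre to centre. Origin: centre of its underside, z up. An upright peg stands in the middle of each cell, in varying order.
- tall_peg: The tall steel peg of the tray, fixed, 22 mm in diameter, 95 mm high, with a tapered tip and a 32 mm foot ring 5 mm high. Origin: on its axis at the level of the tray floor, z up.
- short_peg: The free short steel peg of the tray, fixed, like the tall one but 55 mm high. Origin: on its axis at the level of the tray floor, z up.
- used_peg: The other short peg, 55 mm high, inside the tumbler that is already drying. Origin: on its axis at the level of the tray floor.
- drying_tumbler: A loose tumbler like the short one (62 mm across flats, 85 mm high) already upside down over the used peg. Origin: centre of its mouth, which rests on the tray floor; z up. Leave it alone.
- flour_dredger: Steel shaker with a side handle, bystander, 74x105x112 mm, upright; origin on its underside.
- tin: Food tin, bystander, 76 mm in diameter, 58 mm high; origin: centre of its underside.
- kitchen_timer: Round kitchen timer, bystander, 68 mm in diameter, 36 mm high; origin: centre of its underside.
- jar: Glass jar of sauce, bystander, 71 mm in diameter, 110 mm high; origin: centre of its underside.
There are look-alikes about, which are no part of the job. Leave any orange look-alike of the short_tumbler alone.

How it is judged:
By the outcome, as a careful person would: the job done as asked, in the order asked, and still so for the second after the job is handed in, with the robot touching nothing.
It also fails if it takes over 64 s, if anything falls off the work surface, if the arm or the gripper's body presses on something with over 40 N, if the wrist force passes 120 N, or if a joint passes its speed limit or range.

## Working session

There is one attempt and no reset: what is moved stays moved. The work goes in short steps, Python scripts to look and compute and a shell command to move; the robot and the scene stay as the last step left them, time stands still between calls to the robot, and variables do not carry over. Pictures are saved under pics/ and viewed, at most 10 in all, crops included, and the job is handed in when it is done.

```bash
ls; mkdir -p pics
python3 - <<'E'
from rig import ctrl
import cv2,numpy as np
a=ctrl.grab_frame("scene");b=ctrl.grab_frame("side");w=ctrl.grab_frame("wrist")
for n,i in zip(("scene","side","wrist"),(a,b,w)): cv2.imwrite(f"pics/{n}0.png",i)
for n in ("scene","side","wrist"):
    c=ctrl.get_calibration(n); print(n,np.round(c["camera_matrix"],1).tolist(),np.round(c["camera_from_world"],3).tolist())
s=ctrl.get_state();print(s["clock"],s["eef_pos"],np.round(s["ee_rot"],3).tolist(),s["width"],ctrl.tcp_to_tips)
E
```

```text
pics
scene [[442.4, 0.0, 283.4], [0.0, 442.4, 209.0], [0.0, 0.0, 1.0]] [[0.511, -0.859, -0.025, -0.326], [-0.362, -0.189, -0.913, 0.236], [0.779, 0.476, -0.407, 0.907], [0.0, 0.0, 0.0, 1.0]]
side [[473.4, 0.0, 279.5], [0.0, 473.4, 200.6], [0.0, 0.0, 1.0]] [[-0.755, 0.655, -0.011, 0.429], [0.412, 0.461, -0.786, -0.156], [-0.51, -0.598, -0.618, 1.581], [0.0, 0.0, 0.0, 1.0]]
wrist [[334.4, 0.0, 279.3], [0.0, 334.4, 211.0], [0.0, 0.0, 1.0]] [[-1.0, -0.0, 0.001, 0.624], [0.0, 0.963, 0.27, -0.032], [-0.002, 0.27, -0.963, 0.391], [0.0, 0.0, 0.0, 1.0]]
0.15 [6.24654647e-01 4.64012546e-05 2.91395192e-01] [[-0.0, -1.0, -0.002], [-1.0, 0.0, -0.0], [0.0, 0.002, -1.0]] 0.08706394619621519 0.0697
```

View pics/scene0.png

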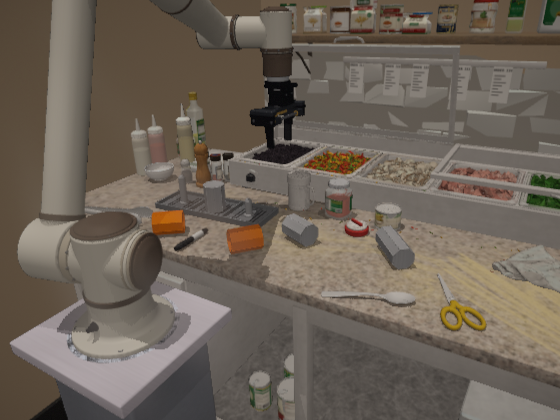

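View pics/side0.png

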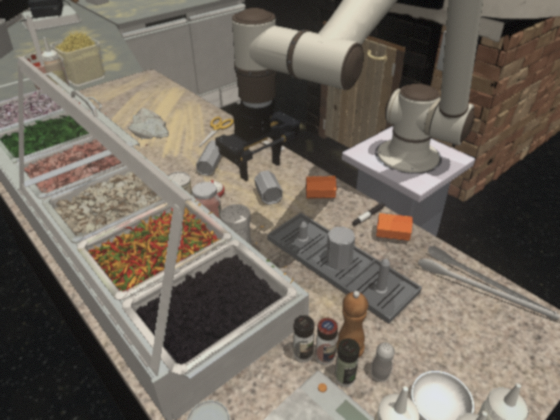

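Scene: the tray is at about (215,208), with the tall peg at (183,188), the drying tumbler at (214,197) and the free short peg at (250,208). Candidates: grey short tumbler (299,231), grey long tumbler (395,247), orange look-alikes (168,222) and (245,238), and the upright drying tumbler (214,197). By the description I choose the grey ones at (299,231) and (395,247), and check them in a close crop.

Run:
```python
import cv2,numpy as np
a=cv2.imread("pics/scene0.png")[160:280,150:430];b=cv2.imread("pics/side0.png")[130:320,180:430]
a=cv2.resize(a,(700,300),interpolation=cv2.INTER_CUBIC)
b=cv2.resize(b,None,fx=1.55,fy=1.55,interpolation=cv2.INTER_CUBIC)
w=cv2.imread("pics/wrist0.png");w=cv2.resize(w,(400,300))
c=np.zeros((600,800,3),np.uint8);c[:300,:700]=a;c[300:300+b.shape[0],:b.shape[1]]=b[:300];c[300:,400:]=w
cv2.imwrite("pics/crop0.png",c)
```

```text
(no output)
```

View pics/crop0.png

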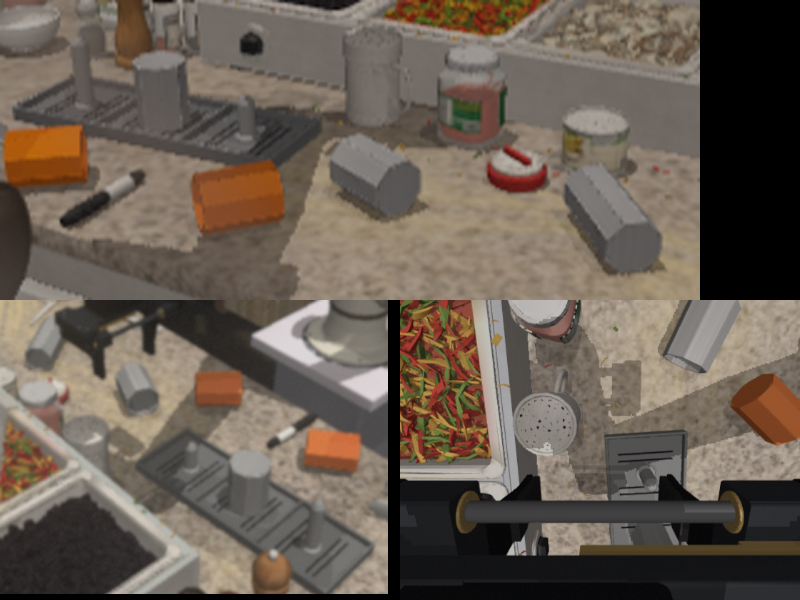

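The crop shows both grey tumblers lying with their closed bottoms towards the scene camera. The short one is at crop (375,178) and the long one at (612,218). The orange ones are clearly different, and the pegs stand at (80,72) and (246,118). Next come rough rays, then a closer wrist look.

```bash
cat > h.py <<'E'
from rig import ctrl
import cv2,numpy as np
from scipy.spatial.transform import Rotation as R
def ray(cal,p):
    K=np.array(cal["camera_matrix"]);T=np.array(cal["camera_from_world"])
    d=T[:3,:3].T@np.linalg.solve(K,[p[0],p[1],1.]);return -T[:3,:3].T@T[:3,3],d/np.linalg.norm(d)
def plane(cal,p,z):
    o,d=ray(cal,p);return o+d*(z-o[2])/d[2]
def tri(rs):
    A=sum(np.eye(3)-np.outer(d,d) for o,d in rs);b=sum((np.eye(3)-np.outer(d,d))@o for o,d in rs)
    return np.linalg.solve(A,b)
def tool(yaw,pitch):
    """tool heading yaw (deg), tilted pitch deg from straight down towards heading; y horizontal"""
    c,s=np.cos(np.radians(yaw)),np.sin(np.radians(yaw));t=np.radians(pitch)
    h=np.array([c,s,0]);z=np.sin(t)*h-np.array([0,0,np.cos(t)])
    y=np.array([s,-c,0]);return np.c_[np.cross(y,z),y,z]   # x = y x z
def rel(grasp,Rt,back=.051):
    """shift, turn in present tool axes to bring the grasp point to grasp with orientation Rt"""
    s=ctrl.get_state();p=np.array(s["eef_pos"]);R0=np.array(s["ee_rot"])
    best=None
    for f in (np.eye(3),np.diag([-1.,-1,1])):
        r=R.from_matrix(R0.T@Rt@f).as_rotvec()
        if best is None or np.linalg.norm(r)<np.linalg.norm(best): best=r
    sh=R0.T@(np.asarray(grasp)-back*Rt[:,2]-p)
    print("shift",np.round(sh,4).tolist(),"turn",np.round(best,3).tolist(),"t",s["clock"],"F",np.round(s["ft_force"],1),"w",round(s["width"],4))
E
python3 - <<'E'
from h import *
S=ctrl.get_calibration("scene");D=ctrl.get_calibration("side");W=ctrl.get_calibration("wrist")
print("tall",tri([ray(S,(182,175)),ray(D,(384,259))]),plane(S,(182,175),.103),plane(D,(384,259),.103))
print("short",tri([ray(S,(248.4,198.4)),ray(D,(303,220))]),plane(S,(248.4,198.4),.063),plane(D,(303,220),.063))
for p in [(283,224),(308,237),(380,231),(405,258)]: print(p,plane(S,p,.035))
f=560/400
for p in [(688-400,362-300),(720-400,0)]: print(plane(W,(p[0]*f,p[1]*f),.031))
print(tool(0,0),ctrl.get_state()["ee_rot"])
E
```

```text
tall [0.53304001 0.31714147 0.10176976] [0.5304125  0.31482291 0.103     ] [0.53428386 0.31768242 0.103     ]
short [0.54511982 0.06690534 0.06327595] [0.54573337 0.06725008 0.063     ] [0.5448502  0.06674872 0.063     ]
(283, 224) [ 0.49191129 -0.08598827  0.035     ]
(308, 237) [ 0.45577669 -0.18393478  0.035     ]
(380, 231) [ 0.57641105 -0.33738514  0.035     ]
(405, 258) [ 0.46921624 -0.4370215   0.035     ]
[ 0.50063604 -0.10373283  0.031     ]
[ 0.4664851  -0.17990791  0.031     ]
[[ 1.  0.  0.]
 [ 0. -1.  0.]
 [ 0.  0. -1.]] [[-9.26187478e-05 -9.99998562e-01 -1.69326277e-03]
 [-9.99999990e-01  9.27961967e-05 -1.04718750e-04]
 [ 1.04875727e-04  1.69325305e-03 -9.99998561e-01]]
```

```bash
python3 -m creep '[[[0.06,0.025,-0.01],[0,0,0],1],[[0.12,0.05,-0.02],[0,0,0],1],[[0.18,0.075,-0.03],[0,0,0],1],[[0.24,0.1,-0.04],[0,0,0],1],[[0.27,0.12,-0.05],[0,0,0],1]]' && python3 -m creep '[[[0,0,0],[0,0,0],1],[[0,0,0],[0,0,0],1]]'
python3 - <<'E'
from h import *
import pickle
W=ctrl.get_calibration("wrist");i=ctrl.grab_frame("wrist");pickle.dump(W,open("w1.pkl","wb"))
cv2.imwrite("pics/w1.png",i);print(np.round(ctrl.get_state()["eef_pos"],4))
hsv=cv2.cvtColor(i,cv2.COLOR_BGR2HSV)
b,g,r=[i[...,k].astype(int) for k in range(3)]
m=((abs(r-b)<14)&(hsv[...,2]>60)).astype(np.uint8)*255
m=cv2.morphologyEx(m,cv2.MORPH_OPEN,np.ones((7,7)));m=cv2.morphologyEx(m,cv2.MORPH_CLOSE,np.ones((7,7)))
for c in cv2.findContours(m,cv2.RETR_EXTERNAL,cv2.CHAIN_APPROX_NONE)[0]:
    if cv2.contourArea(c)>1500:
        print(cv2.contourArea(c),cv2.minAreaRect(c));cv2.drawContours(i,[c],-1,(0,0,255),1)
cv2.imwrite("pics/w1m.png",i)
E
```

```text
clock: 0.78
eef_pos: [0.5037, -0.2719, 0.342]
ee_rot: [[-0.001, -1.0, -0.001], [-1.0, 0.001, 0.0], [-0.0, 0.001, -1.0]]
ft_force: [-0.0, -0.4, 0.5]
width: 0.0873
gripper_force: 0.0
clock: 1.02
eef_pos: [0.5048, -0.2698, 0.3418]
ee_rot: [[-0.0, -1.0, -0.001], [-1.0, 0.0, 0.001], [-0.001, 0.001, -1.0]]
ft_force: [0.5, -0.1, -0.2]
width: 0.087
gripper_force: 0.0
[ 0.5051 -0.2694  0.3416]
1637.5 ((295.5, 260.0), (40.0, 55.0), 90.0)
6308.0 ((264.3252868652344, 68.98065185546875), (55.11741256713867, 122.63327026367188), 49.02825927734375)
23274.0 ((79.09012603759766, 119.49508666992188), (267.1630859375, 138.6137237548828), 77.72123718261719)
```

View pics/w1m.png

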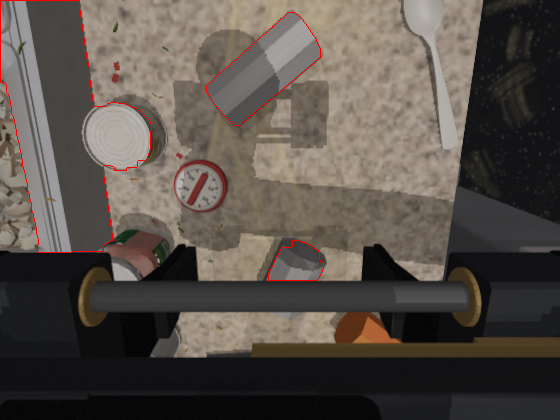

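The wrist view shows the tall tumbler whole at (264,69), with its axis running from (222,107) to (306,30). The short one at (296,262) is partly behind the gripper.

Run:
```python
from h import *
import pickle
W=pickle.load(open("w1.pkl","rb"))
i=cv2.imread("pics/w1.png");hsv=cv2.cvtColor(i,cv2.COLOR_BGR2HSV)
b,g,r=[i[...,k].astype(int) for k in range(3)]
m=((abs(r-b)<14)&(hsv[...,2]>60)).astype(np.uint8)*255
m=cv2.morphologyEx(m,cv2.MORPH_OPEN,np.ones((7,7)))
c=[c for c in cv2.findContours(m[:,:350],cv2.RETR_EXTERNAL,cv2.CHAIN_APPROX_NONE)[0] if cv2.pointPolygonTest(c,(264,69),False)>0][0]
for z in(.03,.04):
    P=np.array([plane(W,p[0],z)[:2] for p in c]);print(cv2.minAreaRect((P*1000).astype(np.float32)))
cv2.imwrite("pics/zoom1.png",np.vstack([cv2.resize(i[0:140,190:340],None,fx=3,fy=3,interpolation=cv2.INTER_CUBIC)]))
```

```text
((522.6469116210938, -394.11053466796875), (133.36648559570312, 58.4377326965332), 38.4967041015625)
((522.1956787109375, -392.8851318359375), (130.06973266601562, 56.993186950683594), 38.4967155456543)
```

View pics/zoom1.png

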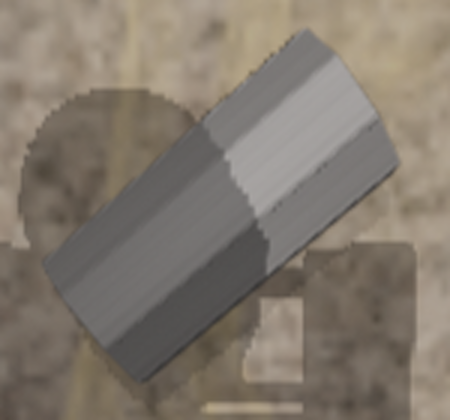

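Run:
```python
import cv2,numpy as np
a=cv2.imread("pics/scene0.png")[215:275,365:425];b=cv2.imread("pics/side0.png")[135:195,180:240];c=cv2.imread("pics/side0.png")[160:210,245:295];d=cv2.imread("pics/scene0.png")[205:255,270:330]
cv2.imwrite("pics/zoom2.png",np.hstack([cv2.resize(x,(200,200),interpolation=cv2.INTER_CUBIC) for x in (a,b,c,d)]))
```

```text
(no output)
```

View pics/zoom2.png

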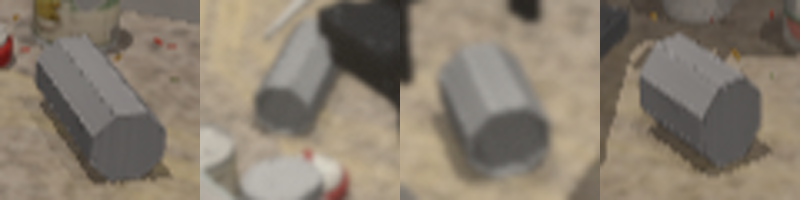

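The side view shows the dark, light-rimmed mouths facing +y on both grey tumblers, so the scene camera sees the closed bottoms. The tall tumbler is at (0.522,-0.392) with mouth yaw 38.5°. I'll compute the tilted pre-grasp (tilt 45° towards the mouth, so that placing is also at 45°).

Run:
```python
from h import *
print(np.round(ctrl.get_state()["joints"],1))
rel([.522,-.392,.16],tool(-141.5,-45)); rel([.522,-.392,.16],tool(-141.5,0));
```

```text
[-11.9  15.2  -2.4  -0.  -72.5  11.9]
shift [0.1452, 0.0113, 0.1455] turn [0.354, -0.73, 0.851] t 1.075 F [-0.1 -0.2 -0.1] w 0.0871
shift [0.1227, -0.0169, 0.1305] turn [0.001, 0.0, 0.899] t 1.075 F [-0.1 -0.2 -0.1] w 0.0871
```

```bash
python3 -m creep '[[[0.03,0.002,0.03],[0.07,-0.14,0.17],1],[[0.06,0.004,0.06],[0.14,-0.28,0.34],1],[[0.09,0.007,0.09],[0.2,-0.42,0.49],1],[[0.12,0.009,0.12],[0.26,-0.54,0.63],1],[[0.145,0.011,0.145],[0.32,-0.66,0.77],1]]'
python3 - <<'E'
from h import *
print(np.round(ctrl.get_state()["joints"],1))
rel([.522,-.392,.16],tool(-141.5,-45));rel([.522,-.392,.028],tool(-141.5,-45))
E
```

```text
clock: 1.7
eef_pos: [0.495, -0.4148, 0.1953]
ee_rot: [[-0.509, -0.747, 0.427], [-0.625, 0.662, 0.414], [-0.592, -0.056, -0.804]]
ft_force: [0.6, -0.3, -0.7]
width: 0.0872
gripper_force: 0.0
[-41.5  30.7   7.3 -39.5 -68.8  16.5]
shift [0.0, 0.0011, -0.001] turn [0.071, -0.145, 0.168] t 1.7 F [ 0.6 -0.3 -0.7] w 0.0872
shift [0.0782, 0.0085, 0.1051] turn [0.071, -0.145, 0.168] t 1.7 F [ 0.6 -0.3 -0.7] w 0.0872
```

```bash
python3 -m creep '[[[0,0.001,-0.001],[0.07,-0.145,0.168],1],[[0,0.001,-0.001],[0.07,-0.145,0.168],1],[[0,0.001,-0.001],[0.07,-0.145,0.168],1]]'
python3 - <<'E'
from h import *
s=ctrl.get_state();print(np.round(s["joints"],1))
rel([.522,-.392,.16],tool(-141.5,-45));rel([.522,-.392,.029],tool(-141.5,-45))
c=ctrl.grab_frame("wrist");d=ctrl.grab_frame("side");cv2.imwrite("pics/a1.png",cv2.resize(np.hstack([c,d]),(800,300)))
E
```

```text
clock: 2.08
eef_pos: [0.4933, -0.4141, 0.1981]
ee_rot: [[-0.552, -0.627, 0.549], [-0.448, 0.779, 0.439], [-0.703, -0.004, -0.711]]
ft_force: [0.5, -0.6, -0.3]
width: 0.0871
gripper_force: 0.0
[-45.3  30.5   6.6 -48.5 -69.1  13.8]
shift [0.0013, -0.0005, 0.0016] turn [0.002, -0.005, 0.007] t 2.075 F [ 0.5 -0.6 -0.3] w 0.0871
shift [0.0934, -0.0001, 0.0947] turn [0.002, -0.005, 0.007] t 2.075 F [ 0.5 -0.6 -0.3] w 0.0871
```

View pics/a1.png

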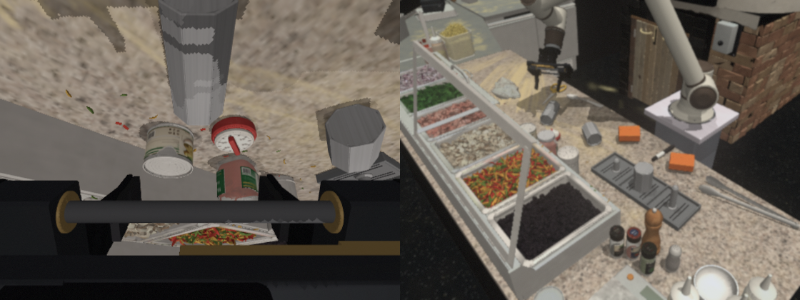

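Aligned: in the wrist half the tall tumbler lies centred at (200,60). The tin (168,150) and the timer (233,130) are beyond its mouth and clear. Descend and grip.

```bash
python3 -m creep '[[[0.03,0,0.03],[0,0,0],1],[[0.06,0,0.06],[0,0,0],1],[[0.08,0,0.08],[0,0,0],1],[[0.0935,0,0.0945],[0,0,0],1],[[0.0935,0,0.0945],[0,0,0],1]]' && python3 -m creep '[[[0,0,0],[0,0,0],0],[[0,0,0],[0,0,0],0],[[0,0,0],[0,0,0],0],[[0,0,0],[0,0,0],0],[[0,0,0],[0,0,0],0]]'
python3 - <<'E'
from h import *
rel([.522,-.392,.029],tool(-141.5,-45))
E
```

```text
clock: 2.8
eef_pos: [0.4935, -0.4139, 0.064]
ee_rot: [[-0.553, -0.627, 0.549], [-0.445, 0.779, 0.441], [-0.704, -0.001, -0.71]]
ft_force: [-0.8, -0.5, 0.7]
width: 0.0871
gripper_force: 0.0
clock: 3.42
eef_pos: [0.4934, -0.4152, 0.0657]
ee_rot: [[-0.552, -0.625, 0.552], [-0.446, 0.781, 0.438], [-0.705, -0.004, -0.71]]
ft_force: [-0.5, -0.6, 3.4]
width: 0.0556
gripper_force: 30.0
shift [-0.0001, 0.0004, 0.001] turn [-0.001, -0.004, 0.005] t 3.425 F [-0.5 -0.6  3.4] w 0.0556
```

```bash
python3 -m creep '[[[-0.015,0,-0.015],[0,0,0],0],[[-0.05,0,-0.05],[0,0,0],0],[[-0.09,0,-0.09],[0,0,0],0],[[-0.13,0,-0.13],[0,0,0],0],[[-0.17,0,-0.17],[0,0,0],0]]'
python3 - <<'E'
from h import *
print(np.round(ctrl.get_state()["joints"],1))
rel([.50,-.30,.30],tool(-100,-10))
E
```

```text
clock: 4.05
eef_pos: [0.4928, -0.4132, 0.3083]
ee_rot: [[-0.553, -0.625, 0.55], [-0.446, 0.78, 0.439], [-0.704, -0.003, -0.71]]
ft_force: [0.7, -0.6, -2.1]
width: 0.0558
gripper_force: 30.0
[-44.8  24.3  12.4 -45.9 -76.9   4. ]
shift [-0.0792, 0.0779, 0.0191] turn [-0.339, 0.578, -0.648] t 4.05 F [ 0.7 -0.6 -2.1] w 0.0558
```

```bash
python3 -m creep '[[[-0.016,0.016,0.004],[-0.06,0.11,-0.12],0],[[-0.032,0.032,0.008],[-0.12,0.22,-0.24],0],[[-0.048,0.048,0.012],[-0.18,0.33,-0.36],0],[[-0.064,0.064,0.016],[-0.24,0.44,-0.48],0],[[-0.08,0.078,0.019],[-0.3,0.52,-0.59],0]]'
python3 - <<'E'
from h import *
print(np.round(ctrl.get_state()["joints"],1))
rel([.54,-.05,.30],tool(-55,15))
E
```

```text
clock: 4.68
eef_pos: [0.4989, -0.3075, 0.3494]
ee_rot: [[-0.223, -0.972, 0.078], [-0.948, 0.235, 0.214], [-0.227, -0.027, -0.974]]
ft_force: [-0.4, 0.3, -3.1]
width: 0.0557
gripper_force: 30.0
[-21.7  17.8   6.5 -13.4 -79.4  10.8]
shift [-0.2619, 0.0306, 0.0603] turn [-0.011, 0.449, -0.856] t 4.675 F [-0.4  0.3 -3.1] w 0.0557
```

```bash
python3 -m creep '[[[-0.05,0.006,0.012],[0,0.08,-0.16],0],[[-0.1,0.012,0.024],[0,0.17,-0.32],0],[[-0.15,0.018,0.036],[0,0.25,-0.48],0],[[-0.2,0.024,0.048],[0,0.33,-0.64],0],[[-0.26,0.03,0.06],[0,0.41,-0.8],0]]'
python3 - <<'E'
from h import *
print(np.round(ctrl.get_state()["joints"],1))
rel([.50,.22,.30],tool(0,40))
E
```

```text
clock: 5.3
eef_pos: [0.5331, -0.0412, 0.3495]
ee_rot: [[0.509, -0.849, 0.144], [-0.831, -0.528, -0.177], [0.226, -0.03, -0.974]]
ft_force: [0.8, -0.1, -1.8]
width: 0.0556
gripper_force: 30.0
[ 18.2   7.6 -17.   14.  -61.3   7.2]
shift [-0.2529, -0.0816, -0.0454] turn [0.432, 0.413, -0.927] t 5.3 F [ 0.8 -0.1 -1.8] w 0.0556
```

```bash
python3 -m creep '[[[-0.05,-0.016,-0.009],[0.07,0.07,-0.15],0],[[-0.1,-0.032,-0.018],[0.14,0.14,-0.3],0],[[-0.15,-0.048,-0.027],[0.21,0.2,-0.45],0],[[-0.2,-0.064,-0.036],[0.28,0.27,-0.6],0],[[-0.25,-0.08,-0.045],[0.35,0.33,-0.75],0]]'
python3 - <<'E'
from h import *
print(np.round(ctrl.get_state()["joints"],1))
rel([.532,.317,.27],tool(31,45))
E
```

```text
clock: 5.92
eef_pos: [0.4676, 0.2167, 0.3399]
ee_rot: [[0.799, -0.187, 0.572], [-0.181, -0.981, -0.069], [0.574, -0.048, -0.818]]
ft_force: [1.7, 0.2, -2.0]
width: 0.0557
gripper_force: 30.0
[ 49.4  -0.2 -42.5  50.9 -38.2  -9.6]
shift [-0.0074, -0.0848, 0.0411] turn [0.435, 0.148, -0.589] t 5.925 F [ 1.7  0.2 -2. ] w 0.0557
```

Run:
```python
from h import *
rel([.532,.317,.27],tool(0,45))
```

```text
shift [-0.0149, -0.1021, 0.0369] turn [0.085, 0.168, -0.175] t 5.925 F [ 1.7  0.2 -2. ] w 0.0557
```

```bash
python3 -m creep '[[[-0.005,-0.034,0.012],[0.03,0.06,-0.06],0],[[-0.01,-0.068,0.024],[0.06,0.12,-0.12],0],[[-0.015,-0.102,0.037],[0.085,0.168,-0.175],0],[[-0.015,-0.102,0.037],[0.085,0.168,-0.175],0],[[-0.015,-0.102,0.037],[0.085,0.168,-0.175],0]]'
python3 - <<'E'
from h import *
s=ctrl.get_state();print(np.round(s["joints"],1))
rel([.532,.317,.27],tool(0,45));
c=ctrl.grab_frame("scene");d=ctrl.grab_frame("side")
cv2.imwrite("pics/sc2.png",c);cv2.imwrite("pics/sd2.png",d)
a=cv2.resize(c[60:240,120:300],(400,400));b=cv2.resize(d[120:320,270:470],(400,400))
cv2.imwrite("pics/b1.png",np.hstack([a,b]))
E
```

```text
clock: 6.55
eef_pos: [0.4978, 0.3148, 0.3055]
ee_rot: [[0.709, -0.007, 0.705], [-0.006, -1.0, -0.004], [0.705, -0.001, -0.709]]
ft_force: [-0.2, -0.1, -2.1]
width: 0.0557
gripper_force: 30.0
[ 44.2   8.1 -45.8  88.6 -29.6 -33.3]
shift [-0.0009, -0.0022, -0.0018] turn [0.004, 0.003, -0.006] t 6.55 F [-0.2 -0.1 -2.1] w 0.0557
```

View pics/b1.png

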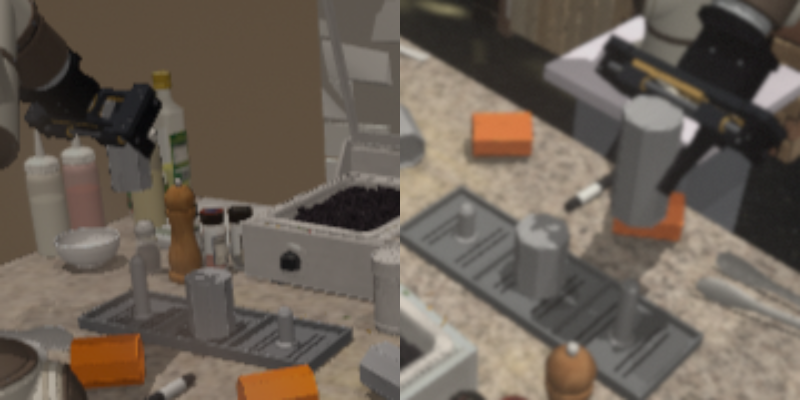

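The tall tumbler hangs upright, mouth down, above the tall peg (right half: tumbler (645,165), peg (628,310)). I'll lower to just above the peg tip and check joints.

```bash
python3 -m creep '[[[-0.02,-0.002,0.02],[0,0,0],0],[[-0.04,-0.002,0.04],[0,0,0],0],[[-0.06,-0.002,0.06],[0,0,0],0],[[-0.067,-0.002,0.066],[0.004,0.003,-0.006],0],[[-0.067,-0.002,0.066],[0.004,0.003,-0.006],0]]'
python3 - <<'E'
from h import *
s=ctrl.get_state();print(np.round(s["joints"],1))
rel([.5315,.317,.076],tool(0,45))
S=ctrl.get_calibration("scene");D=ctrl.get_calibration("side")
E
```

```text
clock: 7.28
eef_pos: [0.4963, 0.322, 0.2165]
ee_rot: [[0.71, -0.001, 0.704], [0.004, -1.0, -0.006], [0.704, 0.007, -0.71]]
ft_force: [0.8, 0.6, -0.9]
width: 0.0559
gripper_force: 30.0
[ 35.2  15.2 -49.6 117.6 -27.6 -57. ]
shift [-0.0743, 0.0043, 0.0736] turn [0.006, 0.004, 0.004] t 7.275 F [ 0.8  0.6 -0.9] w 0.0559
```

J4 has reached its limit at heading 0 (117.6°), so I need another heading. Heading −45° keeps J4 near 80° and leaves the body clear of the drying tumbler. I'll check what stands there.

Run:
```python
from h import *
S=ctrl.get_calibration("scene");D=ctrl.get_calibration("side")
print("mill",plane(S,(203,187),0),plane(D,(353,345),0),"bowl",plane(S,(160,180),0),"shakers",plane(S,(220,182),0),plane(D,(304,350),0), "millTop z?",tri([ray(S,(203,145)),ray(D,(355,297))]),"tongs",plane(D,(425,255),0))
for h in(-30,-45): rel([.5315,.317,.19],tool(h,45))
```

```text
mill [0.68095075 0.36750154 0.        ] [0.69261281 0.38009458 0.        ] bowl [0.66282887 0.56518651 0.        ] shakers [0.75079394 0.34414757 0.        ] [0.77857213 0.32055938 0.        ] millTop z? [0.70113384 0.37030968 0.1520314 ] tongs [ 3.55369789e-01  3.20837027e-01 -1.11022302e-16]
shift [0.0096, -0.013, -0.0041] turn [-0.364, 0.002, 0.375] t 7.275 F [ 0.8  0.6 -0.9] w 0.0559
shift [0.0137, -0.0204, -0.0001] turn [-0.549, 0.001, 0.561] t 7.275 F [ 0.8  0.6 -0.9] w 0.0559
```

```bash
python3 -m creep '[[[0.01,-0.005,-0.008],[-0.11,0,0.112],0],[[0.011,-0.009,-0.007],[-0.22,0,0.224],0],[[0.012,-0.013,-0.005],[-0.33,0,0.336],0],[[0.013,-0.017,-0.002],[-0.44,0,0.45],0],[[0.0137,-0.0204,0],[-0.549,0.001,0.561],0]]' && python3 -m creep '[[[0,0,0],[0,0,0],0],[[0,0,0],[0,0,0],0]]'
python3 - <<'E'
from h import *
s=ctrl.get_state();print(np.round(s["joints"],1))
rel([.532,.318,.19],tool(-45,45));rel([.532,.318,.12],tool(-45,45))
E
```

```text
clock: 7.9
eef_pos: [0.5052, 0.3441, 0.2267]
ee_rot: [[0.498, -0.71, 0.497], [-0.505, -0.704, -0.5], [0.705, -0.002, -0.709]]
ft_force: [0.5, 0.9, -1.9]
width: 0.056
gripper_force: 30.0
clock: 8.15
eef_pos: [0.5058, 0.3414, 0.2257]
ee_rot: [[0.501, -0.707, 0.499], [-0.501, -0.707, -0.5], [0.706, 0.0, -0.708]]
ft_force: [0.1, -0.1, -2.9]
width: 0.0559
gripper_force: 30.0
[ 59.5  26.2 -28.8  51.1 -61.4 -50.7]
shift [-0.0005, -0.002, -0.001] turn [0.001, 0.001, 0.0] t 8.15 F [ 0.1 -0.1 -2.9] w 0.0559
shift [-0.0499, -0.002, 0.0486] turn [0.001, 0.001, 0.0] t 8.15 F [ 0.1 -0.1 -2.9] w 0.0559
```

```bash
python3 -m creep '[[[-0.006,-0.002,0.004],[0,0,0],0],[[-0.018,-0.002,0.017],[0,0,0],0],[[-0.03,-0.002,0.029],[0,0,0],0],[[-0.042,-0.002,0.041],[0,0,0],0],[[-0.05,-0.002,0.049],[0,0,0],0]]' && python3 -m creep '[[[-0.01,0,0.01],[0,0,0],0],[[-0.02,0,0.02],[0,0,0],0],[[-0.026,0,0.026],[0,0,0],0],[[-0.028,0,0.028],[0,0,0],0],[[-0.028,0,0.028],[0,0,0],0]]'
python3 - <<'E'
from h import *
s=ctrl.get_state();print(np.round(s["joints"],1))
rel([.532,.318,.07],tool(-45,45))
E
```

```text
clock: 8.78
eef_pos: [0.5069, 0.343, 0.1532]
ee_rot: [[0.5, -0.71, 0.496], [-0.501, -0.705, -0.503], [0.706, 0.003, -0.708]]
ft_force: [-0.3, -0.1, -2.0]
width: 0.0557
gripper_force: 30.0
clock: 9.4
eef_pos: [0.507, 0.3436, 0.1155]
ee_rot: [[0.499, -0.709, 0.497], [-0.502, -0.705, -0.501], [0.706, 0.001, -0.708]]
ft_force: [0.2, 0.6, -1.5]
width: 0.0554
gripper_force: 30.0
[ 57.5  34.3 -34.6  59.9 -52.8 -63.8]
shift [-0.0069, 0.0004, 0.0064] turn [0.003, 0.001, -0.002] t 9.4 F [ 0.2  0.6 -1.5] w 0.0554
```

```bash
python3 -m creep '[[[-0.001,0,0.001],[0,0,0],0],[[-0.002,0,0.002],[0,0,0],0],[[-0.003,0,0.003],[0,0,0],0],[[-0.004,0,0.004],[0,0,0],0],[[-0.004,0,0.004],[0,0,0],0]]'; python3 -m creep '[[[-0.0005,0,0.0005],[0,0,0],0],[[-0.001,0,0.001],[0,0,0],0],[[-0.0015,0,0.0015],[0,0,0],0],[[-0.0015,0,0.0015],[0,0,0],0]]'
```

```text
clock: 10.02
eef_pos: [0.5069, 0.3434, 0.1096]
ee_rot: [[0.5, -0.709, 0.497], [-0.502, -0.705, -0.502], [0.706, 0.001, -0.708]]
ft_force: [0.6, -0.1, -2.3]
width: 0.0557
gripper_force: 30.0
clock: 10.52
eef_pos: [0.507, 0.3435, 0.1082]
ee_rot: [[0.499, -0.709, 0.498], [-0.502, -0.705, -0.502], [0.707, 0.0, -0.707]]
ft_force: [-1.1, -0.0, 2.3]
width: 0.0559
gripper_force: 30.0
```

```bash
python3 -m creep '[[[-0.0005,0,0.0005],[0,0,0],0],[[-0.0007,0,0.0007],[0,0,0],0],[[-0.0007,0,0.0007],[0,0,0],0]]'
```

```text
clock: 10.9
eef_pos: [0.507, 0.3436, 0.1081]
ee_rot: [[0.498, -0.709, 0.499], [-0.501, -0.705, -0.502], [0.708, -0.0, -0.707]]
ft_force: [-4.1, 0.0, 6.1]
width: 0.0559
gripper_force: 30.0
```

```bash
python3 -m creep '[[[0.0005,0,-0.0005],[0,0,0],0],[[0.0005,0,-0.0005],[0,0,0],1],[[0.0005,0,-0.0005],[0,0,0],1],[[0.0005,0,-0.0005],[0,0,0],1],[[0.0005,0,-0.0005],[0,0,0],1]]'; python3 -m creep '[[[0,0,-0.01],[0,0,0],1],[[0,0,-0.04],[0,0,0],1],[[0,0,-0.09],[0,0,0],1],[[0,0,-0.14],[0,0,0],1],[[0,0,-0.18],[0,0,0],1]]'
python3 - <<'E'
from h import *
s=ctrl.get_state();print(np.round(s["joints"],1))
c=ctrl.grab_frame("scene");d=ctrl.grab_frame("side")
cv2.imwrite("pics/sc3.png",c);cv2.imwrite("pics/sd3.png",d)
a=cv2.resize(c[140:240,140:300],(800,500),interpolation=cv2.INTER_CUBIC)[:,100:500];b=cv2.resize(d[200:320,300:430],(400,400),interpolation=cv2.INTER_CUBIC)
o=np.zeros((500,800,3),np.uint8);o[:,:400]=a;o[:400,400:]=b
cv2.imwrite("pics/c1.png",o)
E
```

```text
clock: 11.52
eef_pos: [0.507, 0.3434, 0.1071]
ee_rot: [[0.5, -0.709, 0.497], [-0.502, -0.705, -0.501], [0.706, 0.001, -0.708]]
ft_force: [0.2, -0.6, 0.0]
width: 0.0843
gripper_force: 0.0
clock: 12.15
eef_pos: [0.4159, 0.4354, 0.2368]
ee_rot: [[0.5, -0.708, 0.498], [-0.503, -0.706, -0.499], [0.705, -0.001, -0.709]]
ft_force: [0.9, 0.8, -0.7]
width: 0.0868
gripper_force: 0.0
[ 72.7  28.  -22.   41.4 -70.6 -52.9]
```

View pics/c1.png

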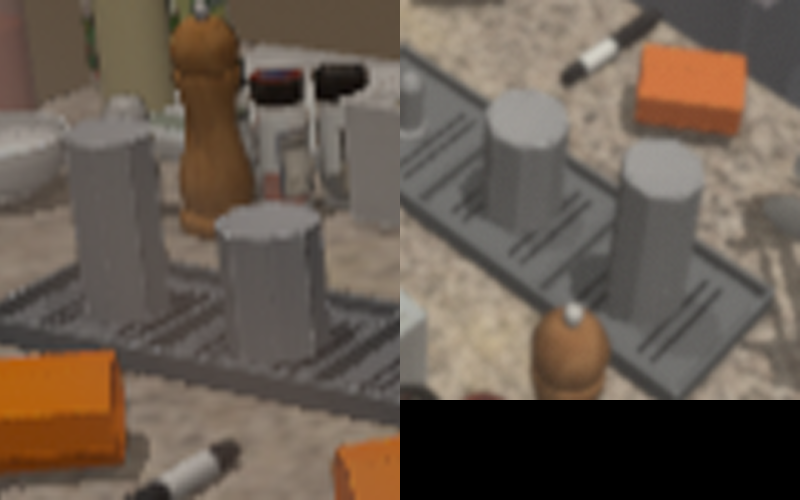

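The tall tumbler stands upright in the left cell over its peg in both views (left half (115,220), right half (655,235)), and the drying one is untouched. Now the short one.

Run:
```python
from h import *
S=ctrl.get_calibration("scene");D=ctrl.get_calibration("side")
print("top",tri([ray(S,(182.4,167)),ray(D,(384.5,250.4))]))
rel([.50,.15,.30],tool(-80,10))
```

```text
top [0.53571538 0.3150924  0.12857062]
shift [0.2607, 0.1389, 0.0998] turn [-0.292, -0.584, 0.549] t 12.25 F [ 1.3 -0.5  0.1] w 0.0871
```

```bash
python3 -m creep '[[[0.04,0.01,-0.03],[0,-0.1,0],1],[[0.09,0.04,0],[-0.06,-0.22,0.11],1],[[0.14,0.07,0.03],[-0.12,-0.33,0.22],1],[[0.19,0.1,0.06],[-0.18,-0.44,0.33],1],[[0.24,0.13,0.09],[-0.24,-0.5,0.44],1]]'
python3 - <<'E'
from h import *
print(np.round(ctrl.get_state()["joints"],1))
rel([.49,-.12,.26],tool(-90,0))
E
```

```text
clock: 12.88
eef_pos: [0.4863, 0.1858, 0.3386]
ee_rot: [[0.265, -0.96, 0.086], [-0.927, -0.279, -0.25], [0.264, -0.013, -0.965]]
ft_force: [1.4, 0.5, 0.7]
width: 0.0867
gripper_force: 0.0
[ 44.8  10.8 -15.1  14.5 -71.4 -34.3]
shift [0.2773, 0.082, 0.1032] turn [-0.051, -0.263, 0.279] t 12.875 F [1.4 0.5 0.7] w 0.0867
```

```bash
python3 -m creep '[[[0.055,0.016,0.015],[-0.01,-0.06,0.06],1],[[0.11,0.032,0.035],[-0.02,-0.12,0.12],1],[[0.17,0.048,0.058],[-0.03,-0.18,0.18],1],[[0.22,0.065,0.08],[-0.04,-0.23,0.24],1],[[0.277,0.082,0.103],[-0.05,-0.263,0.279],1]]' && python3 -m creep '[[[0,0,0],[0,0,0],1],[[0,0,0],[0,0,0],1]]'
python3 - <<'E'
from h import *
W=ctrl.get_calibration("wrist");i=ctrl.grab_frame("wrist");cv2.imwrite("pics/w2.png",i)
print(np.round(ctrl.get_state()["joints"],1))
hsv=cv2.cvtColor(i,cv2.COLOR_BGR2HSV)
b,g,r=[i[...,k].astype(int) for k in range(3)]
m=((abs(r-b)<14)&(hsv[...,2]>60)).astype(np.uint8)*255
m=cv2.morphologyEx(m,cv2.MORPH_OPEN,np.ones((7,7)))
for c in cv2.findContours(m,cv2.RETR_EXTERNAL,cv2.CHAIN_APPROX_NONE)[0]:
    if cv2.contourArea(c)>1500:
        print(cv2.contourArea(c),cv2.boundingRect(c))
        for z in(.03,.045):
            P=np.array([plane(W,p[0],z)[:2] for p in c]);print(cv2.minAreaRect((P*1000).astype(np.float32)))
E
```

```text
clock: 13.5
eef_pos: [0.4902, -0.1183, 0.3114]
ee_rot: [[0.002, -1.0, 0.001], [-1.0, -0.002, -0.001], [0.001, -0.001, -1.0]]
ft_force: [0.8, -0.0, 0.2]
width: 0.0869
gripper_force: 0.0
clock: 13.75
eef_pos: [0.4907, -0.1167, 0.3112]
ee_rot: [[0.003, -1.0, 0.001], [-1.0, -0.003, -0.003], [0.003, -0.001, -1.0]]
ft_force: [-0.7, 0.6, 0.9]
width: 0.0871
gripper_force: 0.0
[  5.3   9.4 -14.5   0.2 -66.1  -5.1]
3191.5 (193, 312, 94, 46)
((540.7537841796875, 79.56216430664062), (119.45924377441406, 67.38433837890625), 0.2132316529750824)
((538.733642578125, 68.7159423828125), (114.67155456542969, 64.6837387084961), 0.21327835321426392)
4601.5 (95, 287, 372, 19)
((488.5274963378906, 23.14461898803711), (466.9844970703125, 25.111469268798828), 0.20462611317634583)
((488.6005554199219, 14.559521675109863), (448.2687683105469, 24.10505485534668), 0.20462605357170105)
2325.0 (527, 144, 33, 109)
((187.20452880859375, -98.89894104003906), (37.47771453857422, 129.7808837890625), 12.777422904968262)
((199.3538360595703, -102.59280395507812), (35.975677490234375, 124.57953643798828), 12.777372360229492)
4506.5 (242, 121, 79, 92)
((490.2185974121094, -136.03231811523438), (93.29081726074219, 64.16431427001953), 66.51535034179688)
((490.2238464355469, -138.23793029785156), (89.55191802978516, 61.59278106689453), 66.51531982421875)
20026.0 (0, 0, 153, 280)
((726.2764892578125, -151.24606323242188), (166.4511260986328, 303.4623718261719), 0.1666823774576187)
((716.821044921875, -152.84194946289062), (159.7801513671875, 291.3001708984375), 0.16668425500392914)
```

Run:
```python
from h import *
import pickle
S=ctrl.get_calibration("scene");D=ctrl.get_calibration("side");W=pickle.load(open("w1.pkl","rb"))
print("timer",plane(W,(200,186),.03))
print("dredger",plane(S,(299,209),0),plane(D,(236,232),.08))
def cents(f,lo,hi):
    i=cv2.imread(f);m=cv2.inRange(cv2.cvtColor(i,cv2.COLOR_BGR2HSV),lo,hi)
    return [(np.array(cv2.minAreaRect(c)[0]),c[:,0]) for c in cv2.findContours(m,0,2)[0] if cv2.contourArea(c)>150]
for f,C in(("pics/scene0.png",S),("pics/side0.png",D)):
    for c,k in cents(f,(3,170,90),(14,255,255)):
        print(f,c,plane(C,c,.031)[:2].round(3),[plane(C,p,.031)[:2].round(2).tolist() for p in cv2.boxPoints(cv2.minAreaRect(k))])
rel([.487,-.145,.13],tool(-113.5,-40));
```

```text
timer [ 0.6018296  -0.26263328  0.03      ]
dredger [ 0.67075086 -0.03778503  0.        ] [0.71275032 0.00448752 0.08      ]
pics/scene0.png [244.83996582 237.87998962] [ 0.379 -0.035] [[0.4, 0.04], [0.47, -0.02], [0.36, -0.11], [0.3, -0.04]]
pics/scene0.png [167.91687012 222.12698364] [0.354 0.218] [[0.38, 0.31], [0.44, 0.24], [0.33, 0.13], [0.28, 0.2]]
pics/side0.png [394.54827881 223.92070007] [0.349 0.213] [[0.4, 0.2], [0.35, 0.16], [0.29, 0.22], [0.35, 0.26]]
shift [0.0587, 0.0174, 0.1426] turn [0.143, -0.691, 0.398] t 13.8 F [ 0.7  0.3 -0.3] w 0.0872
```

Run:
```python
from h import *
rel([.4844,-.1503,.13],tool(-113.5,-45))
```

```text
shift [0.067, 0.0213, 0.1456] turn [0.161, -0.777, 0.394] t 13.8 F [ 0.7  0.3 -0.3] w 0.0872
```

```bash
python3 -m creep '[[[0.013,0.004,0.028],[0.032,-0.155,0.079],1],[[0.026,0.008,0.056],[0.064,-0.31,0.158],1],[[0.039,0.012,0.084],[0.096,-0.465,0.236],1],[[0.052,0.017,0.114],[0.128,-0.62,0.315],1],[[0.067,0.021,0.145],[0.161,-0.777,0.394],1]]' && python3 -m creep '[[[0,0,0],[0,0,0],1],[[0,0,0],[0,0,0],1]]'
python3 - <<'E'
from h import *
print(np.round(ctrl.get_state()["joints"],1))
rel([.4844,-.1503,.031],tool(-113.5,-45))
E
```

```text
clock: 14.42
eef_pos: [0.4719, -0.1824, 0.1672]
ee_rot: [[-0.278, -0.917, 0.284], [-0.646, 0.398, 0.651], [-0.711, -0.003, -0.704]]
ft_force: [0.2, 0.1, 0.2]
width: 0.0869
gripper_force: 0.0
clock: 14.68
eef_pos: [0.4714, -0.1828, 0.1676]
ee_rot: [[-0.28, -0.918, 0.281], [-0.65, 0.396, 0.648], [-0.706, -0.002, -0.708]]
ft_force: [-0.0, -0.2, 0.2]
width: 0.0874
gripper_force: 0.0
[-28.2  24.8  -9.8 -48.8 -69.3  28.8]
shift [0.0718, 0.0012, 0.0704] turn [0.001, -0.001, 0.003] t 14.675 F [-0.  -0.2  0.2] w 0.0874
```

```bash
python3 -m creep '[[[0.025,0.001,0.025],[0,0,0],1],[[0.05,0.001,0.05],[0,0,0],1],[[0.065,0.001,0.064],[0,0,0],1],[[0.072,0.001,0.0705],[0,0,0],1],[[0.072,0.001,0.0705],[0,0,0],1]]' && python3 -m creep '[[[0,0,0],[0,0,0],0],[[0,0,0],[0,0,0],0],[[0,0,0],[0,0,0],0],[[0,0,0],[0,0,0],0],[[0,0,0],[0,0,0],0]]'
python3 - <<'E'
from h import *
rel([.4844,-.1503,.031],tool(-113.5,-45))
E
```

```text
clock: 15.3
eef_pos: [0.4703, -0.1834, 0.0672]
ee_rot: [[-0.279, -0.918, 0.282], [-0.65, 0.397, 0.648], [-0.707, -0.002, -0.707]]
ft_force: [0.4, -0.3, 1.1]
width: 0.0871
gripper_force: 0.0
clock: 15.92
eef_pos: [0.4696, -0.1846, 0.0666]
ee_rot: [[-0.282, -0.917, 0.283], [-0.648, 0.399, 0.648], [-0.707, -0.001, -0.707]]
ft_force: [0.4, -0.0, 3.4]
width: 0.0618
gripper_force: 30.0
shift [-0.0012, 0.0001, 0.0006] turn [-0.001, 0.001, 0.0] t 15.925 F [ 0.4 -0.   3.4] w 0.0618
```

```bash
python3 -m creep '[[[-0.015,0,-0.015],[0,0,0],0],[[-0.05,0,-0.05],[0,0,0],0],[[-0.09,0,-0.09],[0,0,0],0],[[-0.13,0,-0.13],[0,0,0],0],[[-0.16,0,-0.16],[0,0,0],0]]'
python3 - <<'E'
from h import *
print(np.round(ctrl.get_state()["joints"],1))
rel([.47,-.13,.29],tool(-150,-10))
E
```

```text
clock: 16.55
eef_pos: [0.469, -0.1845, 0.2944]
ee_rot: [[-0.282, -0.917, 0.283], [-0.649, 0.4, 0.647], [-0.707, -0.002, -0.708]]
ft_force: [0.5, 0.3, -2.6]
width: 0.0617
gripper_force: 30.0
[-27.8  15.4  -3.3 -45.7 -79.7  16.3]
shift [-0.063, 0.026, -0.0019] turn [0.296, 0.59, 0.574] t 16.55 F [ 0.5  0.3 -2.6] w 0.0617
```

```bash
python3 -m creep '[[[-0.013,0.005,0],[0.06,0.118,0.115],0],[[-0.025,0.01,0],[0.12,0.236,0.23],0],[[-0.038,0.016,0],[0.18,0.354,0.345],0],[[-0.05,0.021,0],[0.24,0.472,0.46],0],[[-0.063,0.026,-0.002],[0.296,0.59,0.574],0]]'
python3 - <<'E'
from h import *
print(np.round(ctrl.get_state()["joints"],1))
rel([.48,-.06,.29],tool(-195,10))
E
```

```text
clock: 17.18
eef_pos: [0.4614, -0.1345, 0.3371]
ee_rot: [[-0.851, -0.504, 0.148], [-0.495, 0.864, 0.093], [-0.175, 0.006, -0.985]]
ft_force: [0.3, -0.3, -3.6]
width: 0.0619
gripper_force: 30.0
[  0.3   3.3 -15.9  -6.  -62.3 -57.7]
shift [-0.0594, 0.0487, 0.0076] turn [0.006, 0.33, 0.793] t 17.175 F [ 0.3 -0.3 -3.6] w 0.0619
```

```bash
python3 -m creep '[[[-0.012,0.01,0],[0,0.066,0.158],0],[[-0.024,0.02,0.003],[0,0.132,0.317],0],[[-0.036,0.03,0.005],[0,0.198,0.475],0],[[-0.048,0.04,0.006],[0,0.264,0.634],0],[[-0.059,0.049,0.008],[0.006,0.33,0.793],0]]'
python3 - <<'E'
from h import *
print(np.round(ctrl.get_state()["joints"],1))
rel([.52,.02,.28],tool(-240,25))
E
```

```text
clock: 17.8
eef_pos: [0.4887, -0.062, 0.3396]
ee_rot: [[-0.951, 0.259, -0.168], [0.255, 0.966, 0.047], [0.175, 0.002, -0.985]]
ft_force: [0.7, -0.2, -2.4]
width: 0.0616
gripper_force: 30.0
[   9.5   11.4   -6.6   -4.3  -81.2 -113.5]
shift [-0.0262, 0.072, 0.0091] turn [-0.235, 0.246, 0.751] t 17.8 F [ 0.7 -0.2 -2.4] w 0.0616
```

```bash
python3 -m creep '[[[-0.005,0.014,0],[-0.047,0.049,0.15],0],[[-0.01,0.028,0.003],[-0.094,0.098,0.3],0],[[-0.016,0.043,0.005],[-0.14,0.147,0.45],0],[[-0.021,0.058,0.007],[-0.188,0.196,0.6],0],[[-0.026,0.072,0.009],[-0.235,0.246,0.751],0]]'
python3 - <<'E'
from h import *
print(np.round(ctrl.get_state()["joints"],1))
rel([.545,.067,.22],tool(-280,45))
E
```

```text
clock: 18.42
eef_pos: [0.5307, 0.0013, 0.3262]
ee_rot: [[-0.453, 0.866, -0.211], [0.785, 0.5, 0.367], [0.423, 0.001, -0.906]]
ft_force: [-0.4, -0.2, -1.4]
width: 0.0617
gripper_force: 30.0
[   6.2   17.7    4.4  -22.8  -87.5 -152.9]
shift [-0.0097, 0.022, 0.0729] turn [-0.402, 0.334, 0.575] t 18.425 F [-0.4 -0.2 -1.4] w 0.0617
```

```bash
python3 -m creep '[[[0,0.01,0.005],[0,0.175,0],0],[[0,0.02,0.01],[0,0.35,0],0],[[-0.002,0.02,0.02],[-0.1,0.35,0.144],0]]'
python3 - <<'E'
from h import *
print(np.round(ctrl.get_state()["joints"],1))
rel([.545,.067,.22],tool(-280,45))
E
```

```text
clock: 18.8
eef_pos: [0.5465, 0.0162, 0.3036]
ee_rot: [[-0.237, 0.94, -0.245], [0.663, 0.341, 0.667], [0.71, -0.004, -0.704]]
ft_force: [-0.1, -0.2, -2.3]
width: 0.0618
gripper_force: 30.0
[  -2.    23.7    9.2  -41.3  -94.8 -154.4]
shift [-0.0218, -0.0019, 0.0455] turn [-0.373, -0.003, 0.366] t 18.8 F [-0.1 -0.2 -2.3] w 0.0618
```

```bash
python3 -m creep '[[[-0.005,0,0.01],[-0.1,0,0.098],0],[[-0.01,-0.001,0.022],[-0.2,0,0.196],0],[[-0.016,-0.001,0.034],[-0.3,0,0.295],0],[[-0.022,-0.002,0.0455],[-0.373,-0.003,0.366],0],[[-0.022,-0.002,0.0455],[-0.373,-0.003,0.366],0]]'
python3 - <<'E'
from h import *
print(np.round(ctrl.get_state()["joints"],1))
rel([.545,.067,.14],tool(-280,45))
E
```

```text
clock: 19.42
eef_pos: [0.5354, 0.0316, 0.2596]
ee_rot: [[0.114, 0.986, 0.121], [0.698, -0.166, 0.696], [0.707, 0.005, -0.707]]
ft_force: [-0.9, 0.0, -3.0]
width: 0.0616
gripper_force: 30.0
[  -3.1   17.5   -5.1  -48.5  -69.6 -167.7]
shift [-0.0588, 0.0029, 0.0594] turn [-0.002, 0.0, 0.009] t 19.425 F [-0.9  0.  -3. ] w 0.0616
```

```bash
python3 -m creep '[[[-0.012,0.001,0.012],[0,0,0],0],[[-0.03,0.003,0.03],[0,0,0.005],0],[[-0.048,0.003,0.048],[0,0,0.009],0],[[-0.059,0.003,0.059],[0,0,0.009],0],[[-0.059,0.003,0.059],[0,0,0.009],0]]'
python3 - <<'E'
from h import *
print(np.round(ctrl.get_state()["joints"],1))
rel([.545,.067,.074],tool(-280,45))
E
```

```text
clock: 20.05
eef_pos: [0.5407, 0.0309, 0.1757]
ee_rot: [[0.123, 0.985, 0.122], [0.696, -0.173, 0.696], [0.707, -0.001, -0.707]]
ft_force: [-0.0, -0.4, -2.6]
width: 0.062
gripper_force: 30.0
[  -3.9   24.2   -8.3  -51.7  -63.7 -159.3]
shift [-0.0463, -0.0019, 0.0466] turn [-0.001, 0.0, -0.001] t 20.05 F [-0.  -0.4 -2.6] w 0.062
```

```bash
python3 -m creep '[[[-0.008,-0.002,0.008],[0,0,0],0],[[-0.02,-0.002,0.02],[0,0,0],0],[[-0.032,-0.002,0.032],[0,0,0],0],[[-0.042,-0.002,0.042],[0,0,0],0],[[-0.0463,-0.002,0.0466],[0,0,0],0]]' && python3 -m creep '[[[-0.0005,0,0.0005],[0,0,0],0],[[-0.001,0,0.001],[0,0,0],0],[[-0.0015,0,0.0015],[0,0,0],0],[[-0.002,0,0.002],[0,0,0],0],[[-0.002,0,0.002],[0,0,0],0]]'
python3 - <<'E'
from h import *
print(np.round(ctrl.get_state()["joints"],1))
rel([.545,.067,.066],tool(-280,45))
E
```

```text
clock: 20.68
eef_pos: [0.5387, 0.0315, 0.1103]
ee_rot: [[0.123, 0.985, 0.123], [0.696, -0.174, 0.696], [0.707, 0.0, -0.707]]
ft_force: [0.6, 0.3, -2.7]
width: 0.0614
gripper_force: 30.0
clock: 21.3
eef_pos: [0.5391, 0.0316, 0.1091]
ee_rot: [[0.121, 0.985, 0.124], [0.696, -0.174, 0.696], [0.707, 0.002, -0.707]]
ft_force: [-0.9, 0.7, -1.8]
width: 0.0616
gripper_force: 30.0
[  -4.6   30.   -10.4  -55.   -59.3 -151.5]
shift [-0.0051, -0.0003, 0.0049] turn [0.002, -0.0, 0.002] t 21.3 F [-0.9  0.7 -1.8] w 0.0616
```

```bash
python3 -m creep '[[[-0.0007,0,0.0007],[0,0,0],0],[[-0.0014,0,0.0014],[0,0,0],0],[[-0.002,0,0.002],[0,0,0],0],[[-0.002,0,0.002],[0,0,0],0]]'; python3 -m creep '[[[-0.0007,0,0.0007],[0,0,0],0],[[-0.0014,0,0.0014],[0,0,0],0],[[-0.0014,0,0.0014],[0,0,0],0]]'
```

```text
clock: 21.8
eef_pos: [0.539, 0.0316, 0.106]
ee_rot: [[0.122, 0.985, 0.124], [0.696, -0.174, 0.696], [0.707, 0.002, -0.707]]
ft_force: [-0.2, -0.7, -2.8]
width: 0.0621
gripper_force: 30.0
clock: 22.18
eef_pos: [0.539, 0.0316, 0.104]
ee_rot: [[0.122, 0.985, 0.124], [0.696, -0.174, 0.696], [0.707, 0.002, -0.707]]
ft_force: [-0.2, -0.1, -1.2]
width: 0.0615
gripper_force: 30.0
```

```bash
python3 -m creep '[[[-0.0005,0,0.0005],[0,0,0],0],[[-0.001,0,0.001],[0,0,0],0],[[-0.001,0,0.001],[0,0,0],0]]'; python3 -m creep '[[[-0.0005,0,0.0005],[0,0,0],0],[[-0.001,0,0.001],[0,0,0],0],[[-0.001,0,0.001],[0,0,0],0]]'
```

```text
clock: 22.55
eef_pos: [0.539, 0.0315, 0.1027]
ee_rot: [[0.121, 0.985, 0.124], [0.696, -0.174, 0.696], [0.707, 0.002, -0.707]]
ft_force: [-0.4, -1.1, -2.0]
width: 0.0618
gripper_force: 30.0
clock: 22.92
eef_pos: [0.539, 0.0315, 0.1013]
ee_rot: [[0.122, 0.985, 0.124], [0.696, -0.174, 0.696], [0.707, 0.002, -0.707]]
ft_force: [-0.0, -0.3, -2.8]
width: 0.062
gripper_force: 30.0
```

```bash
python3 -m creep '[[[-0.0005,0,0.0005],[0,0,0],0],[[-0.001,0,0.001],[0,0,0],0],[[-0.001,0,0.001],[0,0,0],0]]'; python3 -m creep '[[[-0.0005,0,0.0005],[0,0,0],0],[[-0.001,0,0.001],[0,0,0],0],[[-0.001,0,0.001],[0,0,0],0]]'
```

```text
clock: 23.3
eef_pos: [0.5391, 0.0315, 0.1]
ee_rot: [[0.121, 0.985, 0.124], [0.696, -0.174, 0.696], [0.707, 0.002, -0.707]]
ft_force: [-0.5, 0.1, -1.2]
width: 0.062
gripper_force: 30.0
clock: 23.68
eef_pos: [0.5391, 0.0316, 0.0999]
ee_rot: [[0.12, 0.985, 0.124], [0.696, -0.173, 0.697], [0.708, 0.003, -0.706]]
ft_force: [-2.9, -2.5, 6.8]
width: 0.0619
gripper_force: 30.0
```

Floor contact. Release, back off, and check with the last picture.

```bash
python3 -m creep '[[[0.0005,0,-0.0005],[0,0,0],0],[[0.0005,0,-0.0005],[0,0,0],1],[[0.0005,0,-0.0005],[0,0,0],1],[[0.0005,0,-0.0005],[0,0,0],1],[[0.0005,0,-0.0005],[0,0,0],1]]'; python3 -m creep '[[[0,0,-0.01],[0,0,0],1],[[0,0,-0.04],[0,0,0],1],[[0,0,-0.09],[0,0,0],1],[[0,0,-0.13],[0,0,0],1],[[-0.02,0,-0.17],[0,0,0],1]]'; python3 -m creep '[[[0.02,0,-0.03],[0,0,0],1],[[0.04,0,-0.06],[0,0,0],1],[[0.04,0,-0.06],[0,0,0],1]]'
python3 - <<'E'
from h import *
c=ctrl.grab_frame("scene");d=ctrl.grab_frame("side");cv2.imwrite("pics/sc4.png",c);cv2.imwrite("pics/sd4.png",d)
o=np.hstack([cv2.resize(c[130:270,140:420],(400,300)),cv2.resize(d[150:320,220:430],(400,300))])
o=np.vstack([o,np.hstack([cv2.resize(c[150:230,160:270],(400,300),interpolation=cv2.INTER_CUBIC),cv2.resize(d[180:300,270:410],(400,300),interpolation=cv2.INTER_CUBIC)])])
cv2.imwrite("pics/final.png",o)
E
```

```text
clock: 24.3
eef_pos: [0.5391, 0.0316, 0.0991]
ee_rot: [[0.121, 0.985, 0.124], [0.697, -0.174, 0.696], [0.707, 0.002, -0.707]]
ft_force: [0.4, 0.1, -0.1]
width: 0.0857
gripper_force: 0.0
clock: 24.92
eef_pos: [0.5156, -0.1018, 0.2079]
ee_rot: [[0.118, 0.985, 0.126], [0.698, -0.173, 0.695], [0.707, 0.006, -0.708]]
ft_force: [-0.0, 0.7, -1.5]
width: 0.0871
gripper_force: 0.0
clock: 25.3
eef_pos: [0.5135, -0.116, 0.2796]
ee_rot: [[0.117, 0.985, 0.13], [0.699, -0.175, 0.694], [0.706, 0.01, -0.708]]
ft_force: [0.5, -0.1, -0.8]
width: 0.0871
gripper_force: 0.0
```

View pics/final.png

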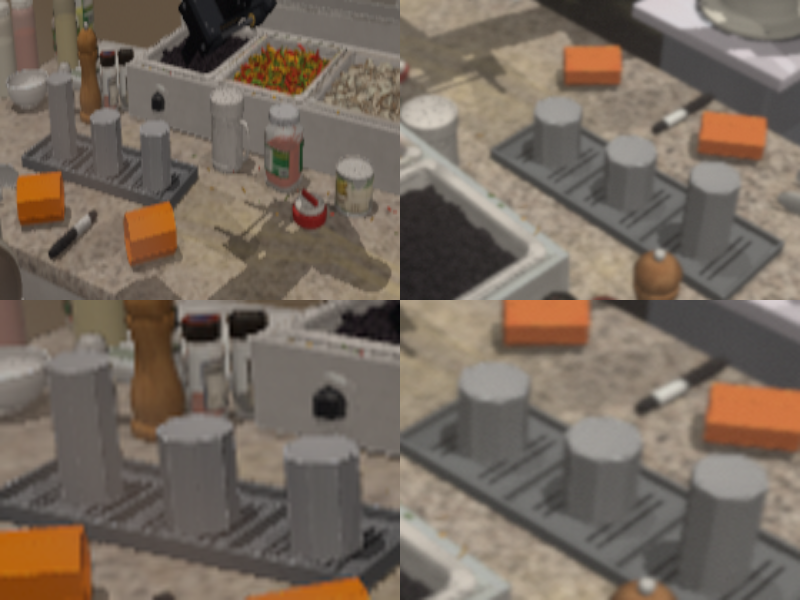

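The last picture shows all three tumblers upright in their cells (lower left: tall (85,430), drying (197,475), short (323,498)), and the bystanders and orange tumblers are where they stood. Handing in.

```bash
python3 -c "from rig import ctrl; print(ctrl.finish_job())"
```

```text
the job is handed in; nothing more can be done
None
```

Both tumblers stand upside down in the tray, the tall one over the tall peg and the short one over the free short peg; I handed the job in at about 25 s, and in the last picture the drying tumbler and the other things look unmoved.

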